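# Find the balance point of a cast lever

### The arm

A 6-joint arm with a two-finger parallel gripper is mounted at the origin on the work surface. World frame = base frame: x ahead of the robot, y to its left, z up, the work surface at z = 0. Lengths are in m, angles in rad, forces in N, time in s.
With the tool pointing down it reaches from about 0.35 to 0.775 m from the base axis. Payload 7.3 kg.
Tool frame: the origin (TCP) lies at the very end of the fingers, on their centre line; the grasp point (between the pads) lies 19 mm behind it; z points along the fingers, y is the line along which they close (so a half turn about z gives the same grasp; the last joint's range is limited). The gripper opens to 92 mm and grips with 3 to 60 N. Pads are 19 mm wide; open, the fingers measure 130 mm over their backs; the gripper's body (75 mm by 190 mm) begins 47 mm behind the grasp point.
Start: joints at [-1.484, 0.342, 1.524, -0, 1.275, -0.146], TCP at [0.121, -0.511, 0.227] pointing down, gripper open.
Joint ranges: [-2.53, 2.53], [-0.77, 2.02], [0.04, 2.7], [-1, 4.14], [0.28, 2.66], [-3.11, 3.11]. Speed limits (rad/s): [2.57, 2.57, 3.14, 3.14, 3.14, 3.14].

### API

Orientations are given as [roll, pitch, yaw] about the fixed x, y, z axes, in that order (R = Rz(yaw) Ry(pitch) Rx(roll)).
In Python, from cell import robot gives the robot as it stands. The module is installed in compiled form; this text tells all that it offers.
- The arm moves only by the tool arm_command, never from a script. Its argument "moves" is a list of rows, each a list of 3 entries, a list of its own where there are three numbers: the shift along the tool's x, y, z in m, then the turn, a rotation vector about the tool's x, y, z in rad, then the finger opening in m, from 0 to 0.0918. In form: [[[dx, dy, dz], [ax, ay, az], claw], ...]. A call has exactly 5 rows; each row is the pose to reach, as a shift and turn from the pose commanded when the call began, along the tool's axes at that moment; what a row does not reach only later rows make up. A row lasts 1/10 s, in which the tool goes at most 50 mm and 8.59 degrees, less where a joint would pass 70% of its speed; a pose out of reach is approached as far as the arm can. A call with a gripper value outside its range is refused whole. The fingers move at their own pace and stop on an object; "squeeze" is the grip in N (left out, the last holds). Time passes only in rows, so rows that repeat a pose let the fingers close, or fill a call up. It gives the time, the measured TCP pose, the force, the opening and the grip force at its end, in the units of the state.
- robot.observe(): the state, without advancing time (a new reading comes with each control period).
- robot.read_camera(name): name is "scene" or "top" or "wrist"; returns the picture (420x560x3 uint8, red, green, blue); there is no depth.
- robot.camera_model(name): a dict with "fx", "fy", "cx", "cy" (pixels), "R" (3x3) and "t" (3): a world point X has camera coordinates R X + t. Camera axes: x right, y down, z forward; pixel columns grow to the right and rows downward; lengths in m; the calibration is good to about 2 mm. A picture is of the moment at which its call begins: read the wrist's pose just before it. camera_model takes no time and is no camera call; for the wrist camera it gives the pose at the moment of the call.
- robot.hand_in(): hands the job in; it is judged then, once.
The state is a dict: "time": time; "qpos": joint angles; "qvel": joint speeds; "joint_efforts": joint torques, N m; "tool_pos": TCP position; "tool_rot": TCP orientation; "contact_force": force on the tool from outside, world axes, zero at the start; "torque": the same for the moment, N m; "opening": finger opening in m; "grip_force": force on a finger pad.
Only numpy, scipy, OpenCV 4.12 (cv2) and the standard library are available. Lean on these libraries where they do the work, as an engineer would, in place of code of your own. Each camera call takes 0.05 s, during which the arm holds its last target. There are 200 camera calls.

### The job

Find the balance point of the cast lever so that its lifting hole can be marked: take it out of its tray, lay it squarely across the ridge of the balancing block on the granite plate with the red boss end brought down softly to rest on the plate, and let go of it there. Then work the lever along over the ridge towards its plain end until the boss just lifts and the lever stays level on the ridge by itself, with nothing else touching it. Handle it gently: do not press or drop it on the ridge or the plate, never let it tip over onto its plain end, and leave the block and everything else where it stands.

Things in the scene. Friction and masses are not known exactly. Their poses are not given: they have to be found in the camera images.
- lever_mid (a point): Lever: flat cast aluminium bar, 283 mm long, red round boss at one end, small eye at the plain end. Point on the shank's centre line, half-way up. x runs along the lever to the boss, z is up out of its top face. Shank straight, 22 mm wide, 12 mm thick; flat underside 6 mm below this point, flush under boss and eye. Boss centre 110 mm along +x, eye centre 140 mm along -x.
- lever_boss (a point): Centre of the boss, half-way up: upright cylinder 40 mm in diameter, 18 mm high, with a brass bush. Same axes as lever_mid. Each casting's boss is cored differently, so the lever weighs 0.30 to 0.46 kg and its balance point (centre of mass) is not known: it lies 10 to 45 mm from lever_mid towards the boss.
- lever_eye (a point): Centre of the eye at the plain end: 26 mm in diameter, 14 mm high; the point is 6 mm above the underside. Same axes as lever_mid. When the boss lifts, the lever rocks on the ridge for ten seconds or so, unless a fingertip held just over the boss (or another light touch) steadies it.
- ridge (a point): Balancing block: loose steel block (1.4 kg) on the plate, base 130 x 84 x 8 mm under a prism 110 mm long. Point: middle of the prism's flat top, 20 mm above the plate. The flat runs along x and is 10 mm wide across (y); flanks slope to 32 mm width at the base. A lever laid squarely across lies along y, and stays level only while its centre of mass is over the flat.
- plate: Dark granite surface plate, fixed, 300 mm along its x axis, 360 mm along its y axis, 50 mm thick; the origin is the centre of its underside, on the table.
- tray: Plywood tray, fixed, 310 x 80 mm, left or right of the plate; origin: centre of its underside. The lever lies along its x axis (within 4 degrees), boss to +x, on two battens: its underside is 22 mm clear of the tray board, 32 mm above the table. The battens, 12 mm wide, cross under the lever 64 to 80 mm from lever_mid on the boss side and 110 to 126 mm on the eye side.
- vblock: Bystander: dark steel V-block on the plate, 45 x 40 x 40 mm, origin in its underside.
- gauge: Bystander: small stack of gauge blocks on the plate, 30 x 35 x 34 mm, origin in its underside.
- file1: Bystander: file with green handle, 250 mm long, on the blue felt board at the other side of the plate.
- file2: Bystander: narrower file with green handle, 250 mm long, on the same felt board.
- brush: Bystander: paint brush with wooden handle, 210 mm long, on the table beyond the plate.
- square: Bystander: small try square, 100 mm, on the table beyond the plate.
Things that resemble listed ones, but are neither listed nor needed, are in the scene too. Leave any blue or brown look-alike of the part that bears ridge alone.

How it is judged:
On the way:
1. the lever lies across the ridge with its boss end resting on the plate and its plain end up, let go (contact force between lever and block above 0.3 N and contact force between lever and plate above 0.05 N and contact force between lever and the fingers below 0.05 N and z of lever_boss in the frame of ridge below 0 m and z of lever_eye in the frame of ridge above 0.012 m and linear speed of lever below 0.03 m/s), for 0.3 s.
At the end, for the whole second after the job is handed in: The lever lies by itself on the ridge of the balancing block, level within 3.4 degrees and rocking no more than slightly, square to the ridge within 17 degrees, touching neither the plate nor the robot (angle between lever_mid's own z axis and vertical below 0.06 rad and contact force between lever and block above 1 N and contact force between lever and plate below 0.02 N and contact force between lever and the fingers below 0.02 N and angle between the x axis of lever_mid and the y axis of ridge, either way round below 0.3 rad and z of lever_mid in the frame of ridge between 0.003 and 0.01 m and linear speed of lever below 0.03 m/s and angular speed of lever below 0.5 rad/s).
It fails at once if the lever is pressed or dropped on the ridge or the plate with more than 25 N (contact force between lever and block above 25 N or contact force between lever and plate above 25 N).
It fails at once if over the block, the lever tips onto its plain end (eye more than 10 mm below the ridge top) (horizontal distance between lever_mid and ridge below 0.08 m and z of lever_eye in the frame of ridge below -0.01 m).
It fails at once if the balancing block is shifted by more than 10 mm (distance of ridge from where it was at the start of the episode above 0.01 m).
It fails at once if a bystander is moved by more than 20 mm (distance of any of vblock, gauge, file1, file2, brush, square from where it was at the start of the episode above 0.02 m).
It also fails if it takes over 72 s, if anything falls off the work surface, if the arm or the gripper's body presses on something with over 40 N, if the wrist force passes 120 N, or if a joint passes its speed limit or range.

## Working session

There is one attempt and no reset: what is moved stays moved. The work goes in short steps, Python scripts to look and compute and a tool call to move; the robot and the scene stay as the last step left them, time stands still between calls to the robot, and variables do not carry over. Pictures are saved under pics/ and viewed, at most 10 in all, crops included, and the job is handed in when it is done.

Besides the shell and the picture viewer there is one more tool, called after "Emit:" in YAML: its name, and indented under it one key for each argument. arm_command: Moves the arm, as the interface text tells. Its arguments: {"type":"object","properties":{"moves":{"type":"array"},"squeeze":{"type":"number"}},"required":["moves"]}

```bash
mkdir -p pics; python3 - <<'E'
from cell import robot
import cv2,numpy as np,pickle
d={}
for n in("scene","top"):
    m=robot.camera_model(n); im=robot.read_camera(n); d[n]=(im,m)
    cv2.imwrite(f"pics/{n}0.png",im[:,:,::-1]); print(n,m["fx"],np.round(m["R"],3).tolist(),np.round(m["t"],3))
pickle.dump(d,open("d0.pkl","wb"))
print(robot.observe())
E
```

```text
scene 381.2805719596924 [[-0.52, 0.854, -0.009], [0.482, 0.285, -0.828], [-0.705, -0.435, -0.56]] [ 0.291 -0.175  1.476]
top 386.19553281902313 [[0.009, -1.0, 0.013], [-0.994, -0.011, -0.111], [0.111, -0.012, -0.994]] [0.001 0.526 0.929]
{'time': 0.1, 'qpos': array([-1.48399571e+00,  3.42644962e-01,  1.52491760e+00, -2.54861966e-05,
        1.27541539e+00, -1.45993644e-01]), 'qvel': array([-0.00121463, -0.00263177, -0.00260832,  0.00098407,  0.00028745,
        0.00079366]), 'joint_efforts': array([ 1.88520789e-03, -4.32004058e+01, -2.44695586e+01,  7.19144032e-02,
        5.25742513e-02, -5.39145628e-05]), 'tool_pos': array([ 0.12110115, -0.51046415,  0.22612002]), 'tool_rot': array([-3.14021855e+00, -1.77414072e-04,  2.32801577e-01]), 'contact_force': array([ 0.49002569, -0.26731966, -0.09831392]), 'torque': array([ 0.05074125, -0.01905001, -0.02829006]), 'grip_force': 0.0, 'opening': 0.09165963861359723}
```

View pics/top0.png

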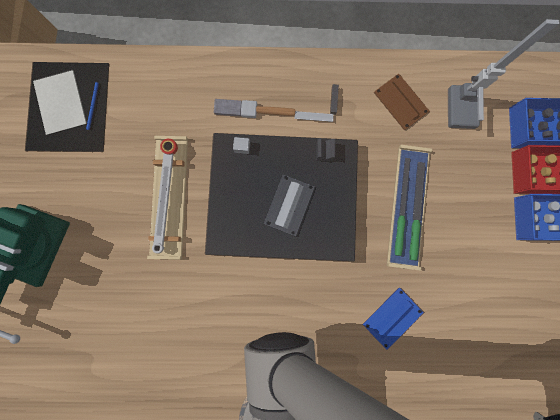

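View pics/scene0.png

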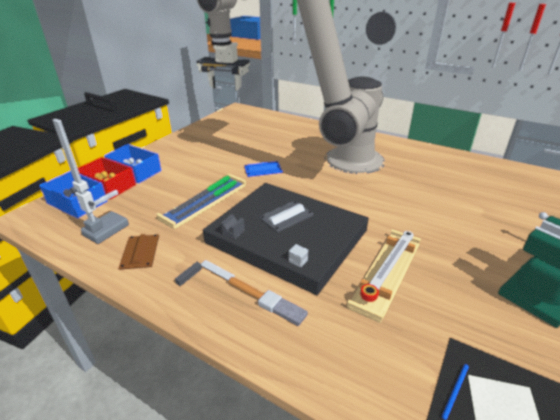

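The top view shows the red boss at (169,146) and the eye at (157,248), with the tray left of the plate. 

Candidates for the ridge block:
- Steel block on the plate at (290,205).
- Brown look-alike at (402,102).
- Blue look-alike at (394,318).

I choose the steel one on the plate. The lever is the only item with a red boss. The red bin at (538,170) isn't it.

```bash
cat > h.py <<'E'
import numpy as np,cv2
from cell import robot
def ray(m,u,v,z):
    R=np.array(m["R"]);t=np.array(m["t"]);c=-R.T@t
    d=R.T@np.array([(u-m["cx"])/m["fx"],(v-m["cy"])/m["fy"],1.]);return c+d*(z-c[2])/d[2]
def proj(m,X):
    p=np.array(m["R"])@X+np.array(m["t"]);return np.array([m["fx"]*p[0]/p[2]+m["cx"],m["fy"]*p[1]/p[2]+m["cy"]])
def blob(mask,box=None):
    mk=np.zeros(mask.shape,np.uint8);
    if box: a,b,c,d=box; mk[b:d,a:c]=mask[b:d,a:c]
    else: mk[:]=mask
    cs,_=cv2.findContours(mk,cv2.RETR_EXTERNAL,cv2.CHAIN_APPROX_NONE)
    return max(cs,key=cv2.contourArea) if cs else None
def red(im):
    i=im.astype(int);return ((i[...,0]>110)&(i[...,0]>2*i[...,1])&(i[...,0]>2*i[...,2])).astype(np.uint8)
E
python3 - <<'E'
from h import *
import pickle
d=pickle.load(open("d0.pkl","rb"));im,m=d["top"]
g=im.astype(int);gray=im.mean(2);sat=g.max(2)-g.min(2)
c=blob(red(im),(150,130,190,165));(u,v),r=cv2.minEnclosingCircle(c);B=ray(m,u,v,.050);print("boss",u,v,r,B.round(4))
sh=((gray>120)&(sat<40)).astype(np.uint8)
c=blob(sh,(148,155,185,258));q=cv2.boxPoints(cv2.minAreaRect(c));print("shank",[ray(m,*p,.044)[:2].round(4).tolist() for p in q])
c=blob(sh,(265,175,320,240));rr=cv2.minAreaRect(c);q=cv2.boxPoints(rr);print("prism",rr,[ray(m,*p,.070)[:2].round(4).tolist() for p in q])
c=blob(((gray>65)).astype(np.uint8),(258,170,322,240));rr=cv2.minAreaRect(c);q=cv2.boxPoints(rr);print("base",[ray(m,*p,.058)[:2].round(4).tolist() for p in q],ray(m,*rr[0],.058))
for n,p in(("gauge",(241,145)),("vb",(326,149))):print(n,ray(m,*p,.085))
a=cv2.resize(im[165:250,250:330],None,fx=5,fy=5)[:,:,::-1];b=cv2.resize(im[130:265,140:195],None,fx=3.15,fy=3.15)[:,:,::-1][:425]
cv2.imwrite("pics/crop.png",np.hstack([a,b]))
E
```

```text
boss 167.87777709960938 145.9888916015625 7.724058151245117 [0.663  0.2995 0.05  ]
shank [[0.4025, 0.3298], [0.6441, 0.3171], [0.6418, 0.2912], [0.4002, 0.3046]]
prism ((286.9728698730469, 203.5701446533203), (9.024852752685547, 46.02675247192383), 21.161256790161133) [[0.4741, 0.0348], [0.5772, -0.0036], [0.5696, -0.0238], [0.4666, 0.0148]]
base [[0.4688, 0.0673], [0.5967, 0.021], [0.5664, -0.0602], [0.4393, -0.0127]] [0.51726835 0.00396116 0.058     ]
gauge [0.65852107 0.11626405 0.085     ]
vb [ 0.65141583 -0.08572246  0.085     ]
```

View pics/crop.png

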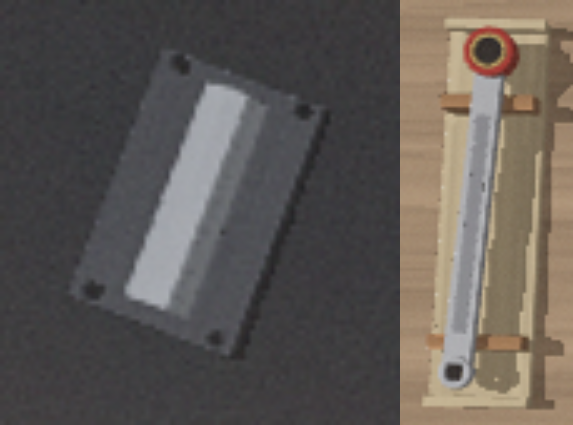

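The crop confirms the steel block: gray base with a bright prism running from (210,90) to (145,300). The lever has its red boss at (489,52) and eye at (454,373), and lies on two battens. Now I'll approach.

Emit:
arm_command:
  moves:
    - [[0.04,-0.028,0],[0,0,0],0.07]
    - [[0.081,-0.056,0],[0,0,0],0.07]
    - [[0.122,-0.084,0],[0,0,0],0.07]
    - [[0.163,-0.112,0],[0,0,0],0.07]
    - [[0.203,-0.139,0],[0,0,0],0.07]

```text
time: 0.6
tool_pos: [0.2874, -0.3269, 0.2265]
tool_rot: [-3.141, 0.0, 0.232]
contact_force: [1.4, -0.1, 0.4]
opening: 0.0701
grip_force: 0.0
```

Emit:
arm_command:
  moves:
    - [[0.04,-0.028,0],[0,0,0],0.07]
    - [[0.081,-0.056,0],[0,0,0],0.07]
    - [[0.122,-0.084,0],[0,0,0],0.07]
    - [[0.163,-0.112,0],[0,0,0],0.07]
    - [[0.203,-0.139,0],[0,0,0],0.07]

```text
time: 1.1
tool_pos: [0.453, -0.1447, 0.2266]
tool_rot: [-3.142, 0.0, 0.233]
contact_force: [-0.3, -1.8, 0.8]
opening: 0.07
grip_force: 0.0
```

Emit:
arm_command:
  moves:
    - [[0.01,-0.048,0],[0,0,0.06],0.07]
    - [[0.01,-0.097,0],[0,0,0.12],0.07]
    - [[0.01,-0.146,0],[0,0,0.18],0.07]
    - [[0.01,-0.195,0],[0,0,0.24],0.07]
    - [[0.01,-0.244,0],[0,0,0.29],0.07]

```text
time: 1.6
tool_pos: [0.4045, 0.0948, 0.2265]
tool_rot: [3.142, 0.0, -0.06]
contact_force: [2.0, 0.1, -0.3]
opening: 0.0699
grip_force: 0.0
```

Emit:
arm_command:
  moves:
    - [[0.029,-0.04,0],[0,0,0],0.06]
    - [[0.058,-0.08,0],[0,0,0],0.06]
    - [[0.087,-0.12,0],[0,0,0],0.06]
    - [[0.116,-0.16,0],[0,0,0],0.06]
    - [[0.145,-0.2,0],[0,0,0],0.06]

```text
time: 2.1
tool_pos: [0.5624, 0.2862, 0.2262]
tool_rot: [3.141, 0.001, -0.057]
contact_force: [0.4, -0.9, 0.1]
opening: 0.0601
grip_force: 0.0
```

Emit:
arm_command:
  moves:
    - [[0.01,-0.01,0],[0,0,0],0.06]
    - [[0.018,-0.02,0],[0,0,0],0.06]
    - [[0.018,-0.02,0.02],[0,0,0],0.06]
    - [[0.018,-0.02,0.03],[0,0,0],0.06]
    - [[0.018,-0.02,0.03],[0,0,0],0.06]

```text
time: 2.6
tool_pos: [0.5796, 0.3028, 0.1943]
tool_rot: [3.139, 0.005, -0.057]
contact_force: [-0.4, 0.6, 0.0]
opening: 0.0599
grip_force: 0.0
```

```bash
python3 - <<'E'
from h import *
m=robot.camera_model("wrist");o=robot.observe();im=robot.read_camera("wrist")
cv2.imwrite("pics/w1.png",im[:,:,::-1])
import pickle;pickle.dump((im,m,o),open("w1.pkl","wb"))
print(o["tool_pos"],o["tool_rot"],m["fx"])
B=np.array([.663,.2995,.05]);print(proj(m,B))
c=blob(red(im))
if c is not None:
    (u,v),r=cv2.minEnclosingCircle(c);print(u,v,r,ray(m,u,v,.05))
E
```

```text
[0.57957669 0.30279257 0.19426107] [ 3.13943962  0.00451734 -0.05727974] 328.2506351620816
[275.76766315 101.96415986]
274.0 97.96739196777344 23.054407119750977 [0.66641544 0.3008519  0.05      ]
```

View pics/w1.png

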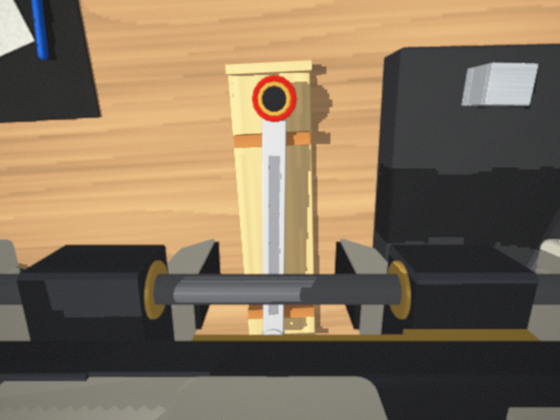

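The wrist view shows the boss at (274,98), with the shank running straight down the column at about 273 between the fingers. The measured boss is (0.666, 0.301), within 4 mm of the top view. I'll shift slightly and descend.

Emit:
arm_command:
  moves:
    - [[0.004,-0.003,0.03],[0,0,0],0.04]
    - [[0.004,-0.003,0.06],[0,0,0],0.04]
    - [[0.004,-0.003,0.09],[0,0,0],0.04]
    - [[0.004,-0.003,0.12],[0,0,0],0.04]
    - [[0.004,-0.003,0.13],[0,0,0],0.04]

```text
time: 3.15
tool_pos: [0.5837, 0.3053, 0.0644]
tool_rot: [3.14, 0.004, -0.058]
contact_force: [-0.5, -0.1, -0.4]
opening: 0.0399
grip_force: 0.0
```

Emit:
arm_command:
  moves:
    - [[0,0,0.01],[0,0,0],0.04]
    - [[0,0,0.02],[0,0,0],0.04]
    - [[0,0,0.03],[0,0,0],0.04]
    - [[0,0,0.038],[0,0,0],0.04]
    - [[0,0,0.038],[0,0,0],0.04]

```text
time: 3.65
tool_pos: [0.5844, 0.3059, 0.0276]
tool_rot: [3.141, 0.002, -0.057]
contact_force: [-0.7, -0.0, 0.5]
opening: 0.0396
grip_force: 0.0
```

Emit:
arm_command:
  moves:
    - [[0,0,0],[0,0,0],0.015]
    - [[0,0,0],[0,0,0],0.015]
    - [[0,0,0],[0,0,0],0.015]
    - [[0,0,0],[0,0,0],0.015]
    - [[0,0,0],[0,0,0],0.015]
  squeeze: 50

```text
time: 4.15
tool_pos: [0.5853, 0.3062, 0.0293]
tool_rot: [-3.141, -0.001, -0.057]
contact_force: [-0.7, -0.1, 3.1]
opening: 0.0211
grip_force: 50.0
```

Emit:
arm_command:
  moves:
    - [[0,0,-0.01],[0,0,0],0.015]
    - [[0,0,-0.03],[0,0,0],0.015]
    - [[0,0,-0.06],[0,0,0],0.015]
    - [[0,0,-0.09],[0,0,0],0.015]
    - [[0,0,-0.1],[0,0,0],0.015]

```text
time: 4.65
tool_pos: [0.5863, 0.3068, 0.1323]
tool_rot: [-3.139, -0.005, -0.057]
contact_force: [0.1, -0.1, -3.5]
opening: 0.0216
grip_force: 50.0
```

Emit:
arm_command:
  moves:
    - [[0,0,0],[0,0,0],0.015]
    - [[0,0,0],[0,0,0],0.015]
    - [[0,0,0],[0,0,0],0.015]
    - [[0,0,0],[0,0,0],0.015]
    - [[0,0,0],[0,0,0],0.015]

```text
time: 5.15
tool_pos: [0.5846, 0.306, 0.1276]
tool_rot: [3.141, 0.002, -0.057]
contact_force: [0.3, -0.7, -2.8]
opening: 0.0213
grip_force: 50.0
```

```bash
python3 - <<'E'
from h import *
F=[];T=[]
for k in range(20):
    m=robot.camera_model("wrist");o=robot.observe();im=robot.read_camera("wrist" if k!=10 else "scene");F.append(o["contact_force"]);T.append(o["torque"])
    if k==10: cv2.imwrite("pics/s2.png",im[:,:,::-1])
    if k==0:
        cv2.imwrite("pics/w2.png",im[:,:,::-1]);c=blob(red(im));(u,v),r=cv2.minEnclosingCircle(c)
        print(o["tool_pos"],o["tool_rot"],o["opening"],u,v,r)
        for dz in(.03,.02,.01,0): print(dz,ray(m,u,v,o["tool_pos"][2]+dz))
print(np.mean(F,0),np.std(F,0),np.mean(T,0),np.std(T,0))
E
```

```text
[0.58458385 0.30596824 0.12755178] [ 3.14078003e+00  1.64837913e-03 -5.71978206e-02] 0.021336173616846647 277.9520263671875 90.62315368652344 51.633888244628906
0.03 [0.66553887 0.30159648 0.15755178]
0.02 [0.66623889 0.30152716 0.14755178]
0.01 [0.66693892 0.30145783 0.13755178]
0 [0.66763895 0.30138851 0.12755178]
[-0.06959158 -0.05894534 -3.10576776] [0.42609169 0.42663313 0.46015923] [ 0.02803538 -0.03488538  0.00131909] [0.02287835 0.03482751 0.02775833]
```

View pics/w2.png

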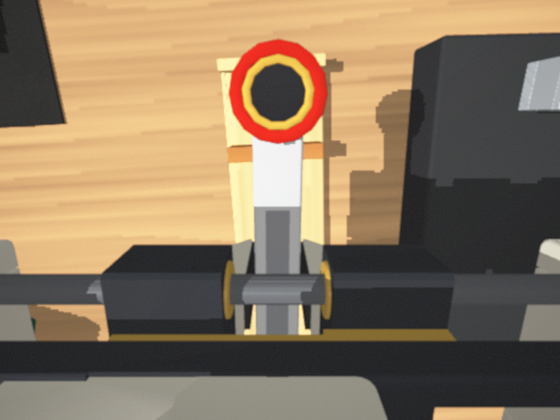

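The wrist view shows the lever gripped centrally and roughly level: boss at (278,91), shank vertical at column 278. I'll carry it to the block.

Emit:
arm_command:
  moves:
    - [[-0.004,0.027,0],[0,0,-0.128],0.015]
    - [[-0.008,0.055,0],[0,0,-0.256],0.015]
    - [[-0.012,0.082,0],[0,0,-0.384],0.015]
    - [[-0.016,0.11,0],[0,0,-0.512],0.015]
    - [[-0.02,0.137,0],[0,0,-0.638],0.015]

```text
time: 6.65
tool_pos: [0.5569, 0.1694, 0.1289]
tool_rot: [3.141, -0.0, 0.586]
contact_force: [0.4, -0.9, -3.6]
opening: 0.0216
grip_force: 50.0
```

Emit:
arm_command:
  moves:
    - [[-0.02,0.019,0],[0,0,-0.128],0.015]
    - [[-0.04,0.039,0],[0,0,-0.256],0.015]
    - [[-0.06,0.058,0],[0,0,-0.384],0.015]
    - [[-0.08,0.078,0],[0,0,-0.512],0.015]
    - [[-0.098,0.097,0],[0,0,-0.638],0.015]

```text
time: 7.15
tool_pos: [0.5281, 0.0345, 0.129]
tool_rot: [3.141, -0.0, 1.224]
contact_force: [-0.2, 0.4, -3.2]
opening: 0.0214
grip_force: 50.0
```

```bash
python3 - <<'E'
from h import *
import pickle
F=[];T=[]
for k in range(16):
    n="top" if k==8 else "scene" if k==9 else "wrist"
    m=robot.camera_model(n);o=robot.observe();im=robot.read_camera(n);F.append(o["contact_force"]);T.append(o["torque"])
    if n!="wrist":
        cv2.imwrite(f"pics/{n}3.png",im[:,:,::-1]);pickle.dump((im,m),open(n+"3.pkl","wb"))
    if k in(0,8):
        c=blob(red(im)[:, :500].copy());(u,v),r=cv2.minEnclosingCircle(c);print(n,u,v,r,ray(m,u,v,o["tool_pos"][2]+.02))
print(o["tool_pos"],o["tool_rot"],np.mean(F,0),np.mean(T,0))
E
```

```text
wrist 277.5 90.5 52.521522521972656 [0.55653207 0.11136239 0.14897238]Traceback (most recent call last):
  File "<stdin>", line 10, in <module>
cv2.error: OpenCV(4.12.0) /io/opencv/modules/imgproc/src/shapedescr.cpp:201: error: (-215:Assertion failed) count >= 0 && (depth == CV_32F || depth == CV_32S) in function 'minEnclosingCircle'
```

```bash
python3 - <<'E'
from h import *
import pickle
F=[];T=[]
for k in range(20):
    n="scene" if k==9 else "wrist"
    m=robot.camera_model(n);o=robot.observe();im=robot.read_camera(n);F.append(o["contact_force"]);T.append(o["torque"])
    if k==9: cv2.imwrite(f"pics/{n}3.png",cv2.resize(im[150:330,150:430],None,fx=2.8,fy=2.8)[:,:,::-1])
print(o["time"],o["tool_pos"],o["tool_rot"],np.mean(F,0),np.mean(T,0))
E
```

```text
8.55 [0.52845752 0.0356109  0.12869706] [3.14155537e+00 8.00495309e-05 1.21877572e+00] [ 0.02241871 -0.02339648 -3.20177545] [ 0.00140364 -0.08866671  0.00516542]
```

View pics/scene3.png

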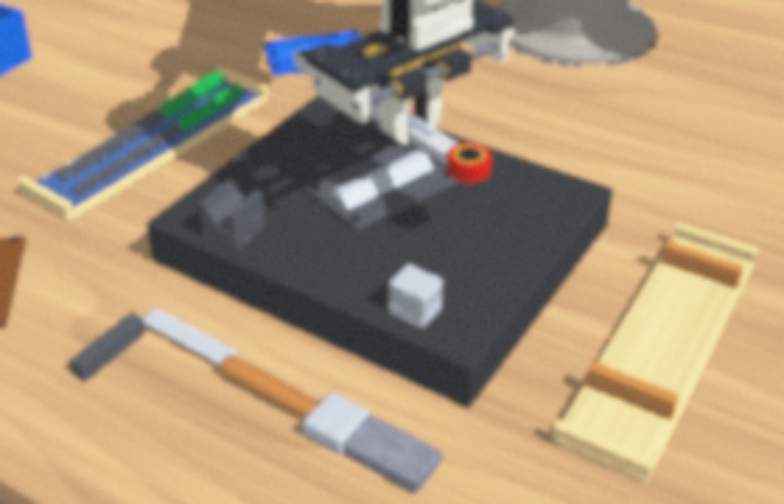

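The scene crop shows the lever held over the block with the boss at (470,162), pointing away from the gauge stack. I'll tilt the boss down and lower.

Emit:
arm_command:
  moves:
    - [[0,0,0.008],[0,-0.04,0],0.015]
    - [[0,0,0.018],[0,-0.08,0],0.015]
    - [[0,0,0.03],[0,-0.12,0],0.015]
    - [[0,0,0.042],[0,-0.155,0],0.015]
    - [[0,0,0.05],[0,-0.155,0],0.015]

```text
time: 9.1
tool_pos: [0.5284, 0.0364, 0.0777]
tool_rot: [-3.141, 0.155, 1.22]
contact_force: [0.3, 0.9, -3.7]
opening: 0.0214
grip_force: 50.0
```

Emit:
arm_command:
  moves:
    - [[0,0,0],[0,0,0],0.015]
    - [[0,0,0.002],[0,0,0],0.015]
    - [[0,0,0.004],[0,0,0],0.015]
    - [[0,0,0.006],[0,0,0],0.015]
    - [[0,0,0.008],[0,0,0],0.015]
  squeeze: 12

```text
time: 9.6
tool_pos: [0.5282, 0.0342, 0.071]
tool_rot: [3.141, 0.155, 1.218]
contact_force: [-0.4, 0.7, -3.1]
opening: 0.0219
grip_force: 12.0
```

```bash
python3 - <<'E'
from h import *
for n in("scene","wrist","wrist","wrist","wrist"):
    m=robot.camera_model(n);o=robot.observe();im=robot.read_camera(n);print(o["tool_pos"].round(4),o["contact_force"].round(2))
    if n=="scene": cv2.imwrite("pics/s4.png",cv2.resize(im[150:270,200:400],None,fx=4,fy=4,interpolation=cv2.INTER_CUBIC)[:,:,::-1])
print(o["tool_rot"])
c=blob(red(im));(u,v),r=cv2.minEnclosingCircle(c);print(u,v,r)
E
```

```text
[0.5282 0.0342 0.071 ] [-0.36  0.67 -3.09]
[0.5279 0.0342 0.0706] [-0.02  0.96 -2.95]
[0.5279 0.0343 0.0707] [-0.08  0.34 -3.02]
[0.528  0.0344 0.0708] [ 0.16 -0.33 -2.61]
[0.5281 0.0344 0.0709] [ 0.47 -0.2  -3.46]
[3.1414604  0.15500339 1.21862818]
277.0 90.5 52.509620666503906
```

View pics/s4.png

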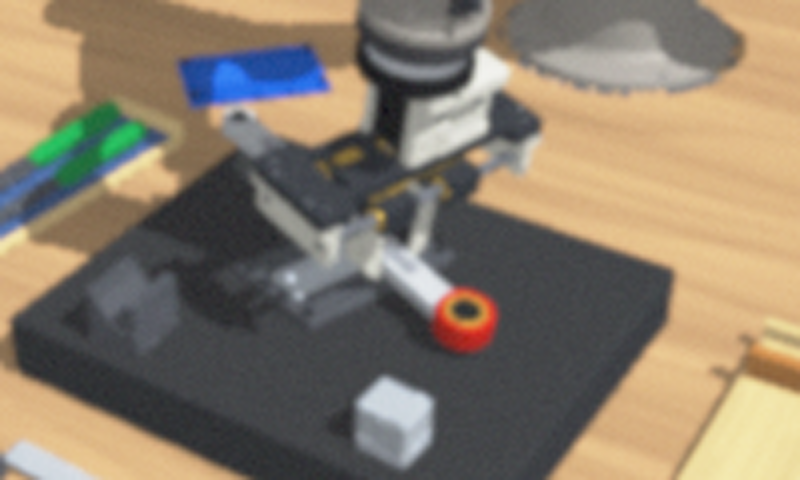

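The crop shows the lever tilted with its boss down at (465,318), just above the plate and without contact (force still about −3 N). I'll go down slowly.

Emit:
arm_command:
  moves:
    - [[0,0,0.001],[0,0,0],0.015]
    - [[0,0,0.002],[0,0,0],0.015]
    - [[0,0,0.003],[0,0,0],0.015]
    - [[0,0,0.004],[0,0,0],0.015]
    - [[0,0,0.005],[0,0,0],0.015]

```text
time: 10.35
tool_pos: [0.5278, 0.0337, 0.0657]
tool_rot: [-3.142, 0.155, 1.219]
contact_force: [0.5, -0.1, -3.9]
opening: 0.0219
grip_force: 12.0
```

Emit:
arm_command:
  moves:
    - [[0,0,0.0005],[0,0,0],0.015]
    - [[0,0,0.001],[0,0,0],0.015]
    - [[0,0,0.0015],[0,0,0],0.015]
    - [[0,0,0.002],[0,0,0],0.015]
    - [[0,0,0.002],[0,0,0],0.015]

```text
time: 10.85
tool_pos: [0.5276, 0.0334, 0.0638]
tool_rot: [-3.142, 0.155, 1.219]
contact_force: [-0.5, -0.6, -2.4]
opening: 0.0222
grip_force: 12.0
```

Emit:
arm_command:
  moves:
    - [[0,0,0.0005],[0,0,0],0.015]
    - [[0,0,0.001],[0,0,0],0.015]
    - [[0,0,0.001],[0,0,0],0.015]
    - [[0,0,0.001],[0,0,0],0.015]
    - [[0,0,0.001],[0,0,0],0.015]

```text
time: 11.35
tool_pos: [0.5277, 0.0333, 0.0629]
tool_rot: [3.141, 0.155, 1.219]
contact_force: [-0.6, -0.2, -2.7]
opening: 0.0213
grip_force: 12.0
```

```bash
python3 - <<'E'
from h import *
F=[]
for n in ["scene"]+["wrist"]*6:
    m=robot.camera_model(n);o=robot.observe();im=robot.read_camera(n);F.append(o["contact_force"])
    if n=="scene":
        c=blob(red(im)[:,200:]);M=cv2.moments(c);print("scene red",M["m10"]/M["m00"]+200,M["m01"]/M["m00"])
print(o["tool_pos"],np.mean(F,0))
c=blob(red(im));(u,v),r=cv2.minEnclosingCircle(c);print(u,v,r)
E
```

```text
scene red 537.4578616352201 17.889308176100627
[0.52766148 0.03330946 0.06293503] [-0.12636939  0.3606305  -2.69395028]
277.0 90.5 52.509620666503906
```

Emit:
arm_command:
  moves:
    - [[0,0,0.0004],[0,0,0],0.015]
    - [[0,0,0.0008],[0,0,0],0.015]
    - [[0,0,0.001],[0,0,0],0.015]
    - [[0,0,0.001],[0,0,0],0.015]
    - [[0,0,0.001],[0,0,0],0.015]

```text
time: 12.2
tool_pos: [0.5277, 0.0333, 0.0627]
tool_rot: [3.141, 0.155, 1.219]
contact_force: [-2.3, 1.3, 5.0]
opening: 0.0222
grip_force: 12.0
```

Emit:
arm_command:
  moves:
    - [[0,0,0.0004],[0,0,0],0.015]
    - [[0,0,0.0008],[0,0,0],0.015]
    - [[0,0,0.001],[0,0,0],0.015]
    - [[0,0,0.001],[0,0,0],0.015]
    - [[0,0,0.001],[0,0,0],0.015]

```text
time: 12.7
tool_pos: [0.5277, 0.0333, 0.0626]
tool_rot: [3.14, 0.155, 1.219]
contact_force: [-3.6, 3.2, 13.1]
opening: 0.0217
grip_force: 12.0
```

```bash
cat > st.py <<'E'
from h import *
F=[]
for n in ["scene"]+["wrist"]*5:
    m=robot.camera_model(n);o=robot.observe();im=robot.read_camera(n);F.append(o["contact_force"])
    if n=="scene":
        c=blob(red(im),(240,180,420,280));M=cv2.moments(c);print("scene red",M["m10"]/M["m00"],M["m01"]/M["m00"])
print(o["time"],o["tool_pos"],o["tool_rot"],np.mean(F,0),o["opening"])
c=blob(red(im))
if c is not None: (u,v),r=cv2.minEnclosingCircle(c);print(u,v,r)
E
python3 st.py
```

```text
scene red 315.5010101010101 234.620202020202
12.95 [0.52775718 0.03326963 0.06258829] [3.14020779 0.15462123 1.21860713] [-3.98457735  2.68145489 12.4449785 ] 0.021848146824629478
277.5 90.5 52.502479553222656
```

Emit:
arm_command:
  moves:
    - [[0,0,-0.0007],[0,0,0],0.015]
    - [[0,0,-0.0013],[0,0,0],0.015]
    - [[0,0,-0.0016],[0,0,0],0.015]
    - [[0,0,-0.0016],[0,0,0],0.015]
    - [[0,0,-0.0016],[0,0,0],0.015]

```text
time: 13.5
tool_pos: [0.5277, 0.0333, 0.0627]
tool_rot: [3.141, 0.155, 1.219]
contact_force: [-2.2, 1.9, 5.1]
opening: 0.0219
grip_force: 12.0
```

Emit:
arm_command:
  moves:
    - [[0,0,0],[0,0,0],0.023]
    - [[0,0,0],[0,0,0],0.026]
    - [[0,0,0],[0,0,0],0.03]
    - [[0,0,0],[0,0,0],0.034]
    - [[0,0,0],[0,0,0],0.034]

```text
time: 14.0
tool_pos: [0.5276, 0.0332, 0.0623]
tool_rot: [-3.141, 0.155, 1.219]
contact_force: [0.3, 0.8, 0.2]
opening: 0.0334
grip_force: 0.0
```

```bash
python3 st.py; python3 st.py; python3 - <<'E'
from h import *
im=robot.read_camera("scene");a=cv2.resize(im[170:270,260:380],None,fx=4,fy=4,interpolation=cv2.INTER_CUBIC)[:,:,::-1]
im=robot.read_camera("wrist")[:400,130:430,::-1]
cv2.imwrite("pics/m5.png",np.hstack([a,im]))
E
```

```text
scene red 315.5321285140562 234.57028112449797
14.25 [0.52757423 0.03322618 0.06247551] [3.14158494 0.15508576 1.21875153] [-0.05838123  0.33233965  0.19497583] 0.03380352536860514
277.0 90.48094940185547 52.519142150878906
scene red 315.5321285140562 234.57028112449797
14.55 [0.52760571 0.03324623 0.0625071 ] [3.14151852 0.15506429 1.21879147] [-0.24440376  0.01411944  0.37164889] 0.034359441937588754
277.0 90.4857177734375 52.52390670776367
```

View pics/m5.png

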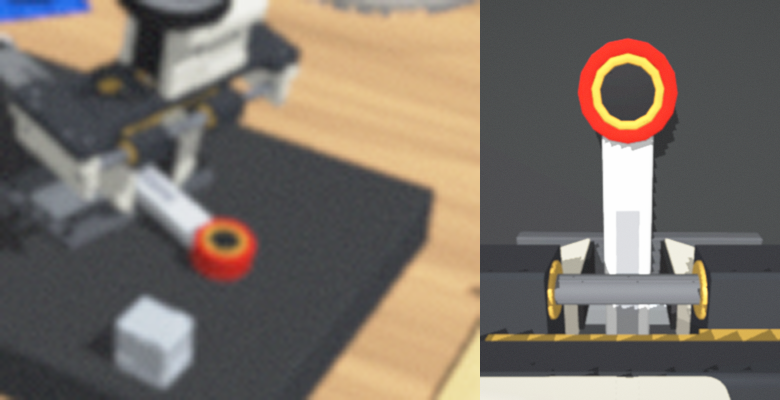

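The left half shows the boss resting on the plate at (222,248). The right half, from the wrist camera, shows the shank free between the open fingers with clearance on both sides. The lever is released and at rest. Now I'll slide the straddling fingers up to the boss and use both to push it towards the plain end.

Emit:
arm_command:
  moves:
    - [[0,0,-0.006],[0,0,0],0.034]
    - [[0.015,0,-0.006],[0,0,0],0.032]
    - [[0.032,0,-0.006],[0,0,0],0.03]
    - [[0.048,0,-0.006],[0,0,0],0.03]
    - [[0.055,0,-0.006],[0,0,0],0.03]

```text
time: 15.2
tool_pos: [0.5471, 0.0874, 0.0593]
tool_rot: [-3.141, 0.155, 1.221]
contact_force: [-0.5, -0.6, -0.4]
opening: 0.0301
grip_force: 0.2
```

```bash
python3 st.py
```

```text
scene red 315.60041407867493 234.8405797101449
15.45 [0.54640757 0.08499609 0.05975527] [-3.14114042  0.15549963  1.21907573] [-0.11498694  0.15784849  0.03133029] 0.030233365288721732
276.9328918457031 215.04026794433594 44.61371994018555
```

I need to push from the far side of the boss, so I'll hop over it and make the tool vertical.

Emit:
arm_command:
  moves:
    - [[0,0,-0.02],[0,0,0],0.03]
    - [[0,0,-0.045],[0,0,0],0.03]
    - [[0.01,0,-0.045],[0,0.05,0],0.03]
    - [[0.03,0,-0.045],[0,0.1,0],0.028]
    - [[0.05,0,-0.045],[0,0.155,0],0.028]

```text
time: 16.0
tool_pos: [0.5665, 0.138, 0.0972]
tool_rot: [3.141, -0.002, 1.218]
contact_force: [0.2, -0.6, -0.0]
opening: 0.028
grip_force: 0.0
```

Emit:
arm_command:
  moves:
    - [[0,0,0],[0,0,0],0.028]
    - [[0,0,0.005],[0,0,0],0.028]
    - [[0,0,0.01],[0,0,0],0.028]
    - [[0,0,0.015],[0,0,0],0.028]
    - [[0,0,0.015],[0,0,0],0.028]

```text
time: 16.5
tool_pos: [0.5654, 0.1377, 0.0806]
tool_rot: [-3.14, 0.001, 1.219]
contact_force: [0.1, -0.2, -0.1]
opening: 0.028
grip_force: 0.0
```

```bash
python3 st.py; python3 - <<'E'
from h import *
m=robot.camera_model("top");im=robot.read_camera("top")
c=blob(red(im),(180,130,330,230))
if c is not None:(u,v),r=cv2.minEnclosingCircle(c);print(u,v,r,ray(m,u,v,.07))
m=robot.camera_model("wrist");im=robot.read_camera("wrist");cv2.imwrite("pics/w6.png",im[:,:,::-1])
E
```

```text
scene red 313.62199312714773 235.93470790378004
16.75 [0.56623704 0.13799937 0.08183768] [3.14117224e+00 2.92951622e-06 1.21885764e+00] [ 0.26627006 -0.13453956  0.34965652] 0.028040939696405504
277.4607849121094 270.5 25.58332633972168
249.0 191.0 3.1623775959014893 [0.55066557 0.09636949 0.07      ]
```

View pics/w6.png

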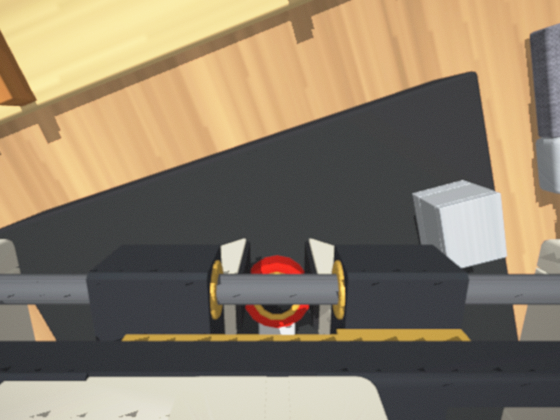

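The wrist view shows the boss at (277,290), centred between the fingers and toward the ridge. The gauge stack is clear at (460,222). I'll descend behind the boss.

Emit:
arm_command:
  moves:
    - [[0.002,0,0.004],[0,0,0],0.028]
    - [[0.002,0,0.009],[0,0,0],0.028]
    - [[0.002,0,0.014],[0,0,0],0.028]
    - [[0.002,0,0.019],[0,0,0],0.028]
    - [[0.002,0,0.023],[0,0,0],0.028]

```text
time: 17.4
tool_pos: [0.5665, 0.1398, 0.0579]
tool_rot: [-3.141, 0.0, 1.219]
contact_force: [1.2, -0.3, 0.4]
opening: 0.028
grip_force: 0.0
```

```bash
python3 st.py
```

```text
Traceback (most recent call last):
  File "st.py", line 6, in <module>
    c=blob(red(im),(240,180,420,280));M=cv2.moments(c);print("scene red",M["m10"]/M["m00"],M["m01"]/M["m00"])
                                                                         ~~~~~~~~^~~~~~~~~
ZeroDivisionError: float division by zero
```

```bash
cat > st.py <<'E'
from h import *
import sys
F=[]
for k in range(4):
    o=robot.observe();im=robot.read_camera("wrist");F.append(o["contact_force"])
    c=blob(red(im));x,y,w,h=cv2.boundingRect(c);print(x,y,w,h,cv2.contourArea(c),int(red(im).sum()))
print(o["time"],o["tool_pos"].round(4),o["tool_rot"].round(3),np.mean(F,0).round(2))
if len(sys.argv)>1: cv2.imwrite(sys.argv[1],im[:,:,::-1])
E
python3 st.py
```

```text
241 305 16 29 200.5 464
241 305 16 29 192.5 461
299 304 16 30 200.0 457
299 304 15 30 204.0 454
17.6 [0.5668 0.1399 0.0586] [-3.142  0.     1.219] [ 0.01  0.04 -0.05]
```

Emit:
arm_command:
  moves:
    - [[-0.002,0,0],[0,0,0],0.028]
    - [[-0.004,0,0],[0,0,0],0.028]
    - [[-0.006,0,0],[0,0,0],0.028]
    - [[-0.008,0,0],[0,0,0],0.028]
    - [[-0.01,0,0],[0,0,0],0.028]

```text
time: 18.15
tool_pos: [0.5635, 0.1307, 0.0588]
tool_rot: [3.141, -0.001, 1.218]
contact_force: [1.5, 2.5, 0.7]
opening: 0.0277
grip_force: 1.0
```

```bash
python3 st.py
```

```text
252 262 51 12 395.0 940
252 262 51 12 389.0 930
252 262 51 12 391.0 927
253 262 50 12 383.5 922
18.3 [0.5634 0.1305 0.0588] [ 3.141 -0.     1.219] [0.76 1.57 0.62]
```

Emit:
arm_command:
  moves:
    - [[-0.001,0,0],[0,0,0],0.028]
    - [[-0.002,0,0],[0,0,0],0.028]
    - [[-0.003,0,0],[0,0,0],0.028]
    - [[-0.004,0,0],[0,0,0],0.028]
    - [[-0.005,0,0],[0,0,0],0.028]

```text
time: 18.85
tool_pos: [0.5616, 0.1258, 0.0587]
tool_rot: [3.141, -0.0, 1.219]
contact_force: [0.7, 3.6, 1.0]
opening: 0.028
grip_force: 1.2
```

```bash
python3 st.py pics/w7.png
```

```text
252 262 51 12 389.0 937
252 262 51 12 390.0 936
252 262 51 12 387.0 935
252 262 51 12 387.5 933
19.0 [0.5616 0.1257 0.0587] [3.142 0.    1.219] [0.57 3.21 0.72]
```

View pics/w7.png

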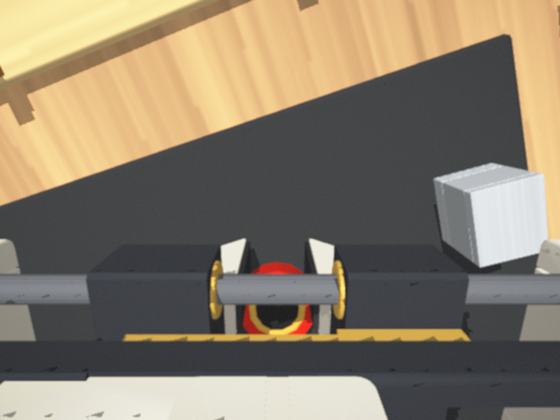

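The wrist view shows the boss at (277,300), nestled against both finger pads and being pushed (reaction about 3 N), and the gauge is clear. I'll continue in roughly 4 mm steps, backing off after each so the boss is free to lift.

Emit:
arm_command:
  moves:
    - [[-0.0015,0,0],[0,0,0],0.028]
    - [[-0.003,0,0],[0,0,0],0.028]
    - [[-0.0025,0,0],[0,0,0],0.028]
    - [[-0.001,0,0],[0,0,0],0.028]
    - [[-0.001,0,0],[0,0,0],0.028]

```text
time: 19.55
tool_pos: [0.561, 0.1247, 0.0585]
tool_rot: [-3.141, 0.001, 1.219]
contact_force: [-0.2, 0.2, 0.2]
opening: 0.0277
grip_force: 0.0
```

```bash
python3 st.py;python3 - <<'E'
from h import *
import pickle
im=robot.read_camera("top");o=pickle.load(open("d0.pkl","rb"))["top"][0]
# block right part shift via template
t=o[205:245,285:322];b=im[195:255,275:332]
r=cv2.matchTemplate(b,t,cv2.TM_CCOEFF_NORMED);print(cv2.minMaxLoc(r))
E
```

```text
257 265 41 9 224.0 705
257 265 41 9 223.5 704
258 265 40 9 220.5 702
258 265 40 9 221.5 700
19.7 [0.5611 0.1247 0.0585] [-3.141  0.     1.219] [-0.49 -0.23  0.13]
(-0.026549478992819786, 0.7598308324813843, (20, 20), (6, 20))
```

Emit:
arm_command:
  moves:
    - [[-0.002,0,0],[0,0,0],0.028]
    - [[-0.004,0,0],[0,0,0],0.028]
    - [[-0.0055,0,0],[0,0,0],0.028]
    - [[-0.0035,0,0],[0,0,0],0.028]
    - [[-0.0035,0,0],[0,0,0],0.028]

```text
time: 20.3
tool_pos: [0.56, 0.1215, 0.0586]
tool_rot: [-3.142, 0.0, 1.219]
contact_force: [0.5, 0.1, 0.4]
opening: 0.0283
grip_force: 0.0
```

```bash
python3 st.py
```

```text
258 265 40 9 221.0 706
258 265 40 9 218.0 700
258 265 40 9 219.0 699
258 265 40 9 221.0 702
20.45 [0.5599 0.1215 0.0586] [-3.141  0.     1.219] [0.08 0.33 0.2 ]
```

Emit:
arm_command:
  moves:
    - [[-0.002,0,0],[0,0,0],0.028]
    - [[-0.004,0,0],[0,0,0],0.028]
    - [[-0.0055,0,0],[0,0,0],0.028]
    - [[-0.0035,0,0],[0,0,0],0.028]
    - [[-0.0035,0,0],[0,0,0],0.028]

```text
time: 21.0
tool_pos: [0.5588, 0.1182, 0.0587]
tool_rot: [-3.142, 0.0, 1.219]
contact_force: [0.0, -0.1, 0.0]
opening: 0.0278
grip_force: 0.0
```

```bash
python3 st.py
```

```text
258 266 40 8 205.0 678
258 266 40 8 199.0 666
258 266 39 8 186.0 650
242 305 14 29 170.0 615
21.15 [0.5587 0.1182 0.0586] [-3.141  0.     1.219] [ 0.09 -0.12  0.21]
```

The red area is shrinking while the arm stands still, so the boss may be lifting. I'll wait and watch.

```bash
for i in 1 2 3 4; do python3 st.py pics/w8.png; done; python3 - <<'E'
from h import *
im=robot.read_camera("top");cv2.imwrite("pics/t8.png",im[:,:,::-1])
E
```

```text
242 305 13 29 164.0 583
241 305 13 29 162.0 549
240 305 13 29 157.5 509
240 305 12 29 150.0 461
21.35 [0.5588 0.1182 0.0586] [-3.142  0.     1.219] [0.24 0.19 0.19]
302 305 15 29 151.0 419
238 305 17 29 158.5 395
237 305 22 29 183.0 445
237 305 29 29 225.5 540
21.55 [0.5588 0.1183 0.0587] [3.142 0.    1.219] [ 0.39 -0.06 -0.55]
237 305 81 29 662.5 774
237 305 81 29 888.5 997
237 305 81 29 916.5 1025
237 305 82 29 734.0 845
21.75 [0.5588 0.1183 0.0587] [3.142 0.    1.219] [-0.17 -0.13  0.06]
237 305 35 29 250.0 598
237 305 24 29 196.0 474
238 305 19 29 168.0 413
301 305 16 29 154.5 405
21.95 [0.5588 0.1183 0.0587] [3.142 0.    1.219] [ 0.02 -0.23  0.36]
```

View pics/w8.png

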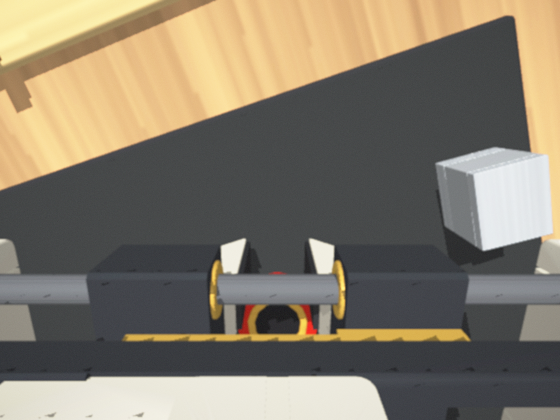

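The boss has lifted and is rocking, without touching the fingers. I'll withdraw the fingers outward and let it settle.

Emit:
arm_command:
  moves:
    - [[0.003,0,0],[0,0,0],0.028]
    - [[0.008,0,0],[0,0,0],0.028]
    - [[0.016,0,0],[0,0,0],0.028]
    - [[0.026,0,0],[0,0,0],0.028]
    - [[0.036,0,0],[0,0,0],0.028]

```text
time: 22.55
tool_pos: [0.5716, 0.1531, 0.0587]
tool_rot: [3.141, -0.0, 1.219]
contact_force: [-0.8, -0.2, 0.4]
opening: 0.0277
grip_force: 0.0
```

Emit:
arm_command:
  moves:
    - [[0.003,0,-0.03],[0,0,0],0.028]
    - [[0.003,0,-0.07],[0,0,0],0.028]
    - [[0.003,0,-0.11],[0,0,0],0.028]
    - [[0.003,0,-0.14],[0,0,0],0.028]
    - [[0.003,0,-0.14],[0,0,0],0.028]

```text
time: 23.05
tool_pos: [0.5747, 0.1561, 0.2038]
tool_rot: [3.133, -0.005, 1.219]
contact_force: [0.6, -0.3, -0.4]
opening: 0.0282
grip_force: 0.0
```

Emit:
arm_command:
  moves:
    - [[0,-0.03,0],[0,0,0],0.028]
    - [[0,-0.06,0],[0,0,0],0.028]
    - [[0,-0.09,0],[0,0,0],0.028]
    - [[0,-0.09,0],[0,0,0],0.028]
    - [[0,-0.09,0],[0,0,0],0.028]

```text
time: 23.55
tool_pos: [0.4877, 0.1865, 0.1984]
tool_rot: [3.141, 0.0, 1.22]
contact_force: [0.2, 0.6, 0.7]
opening: 0.0282
grip_force: 0.0
```

```bash
cat > sc.py <<'E'
from h import *
import sys
for k in range(int(sys.argv[1])):
    o=robot.observe();im=robot.read_camera("scene")
    c=blob(red(im),(240,180,420,280));M=cv2.moments(c)
    if M["m00"]: print(round(o["time"],2),round(M["m10"]/M["m00"],2),round(M["m01"]/M["m00"],2),M["m00"])
    else: print("hidden")
if len(sys.argv)>2: cv2.imwrite(sys.argv[2],cv2.resize(im[150:270,200:400],None,fx=4,fy=4,interpolation=cv2.INTER_CUBIC)[:,:,::-1])
E
python3 sc.py 15
```

```text
23.55 311.79 229.75 88.5
23.6 311.68 230.03 85.5
23.65 311.35 230.21 89.0
23.7 311.72 230.07 87.5
23.75 311.53 230.07 86.0
23.8 311.71 229.92 86.5
23.85 311.86 229.83 82.5
23.9 311.83 229.04 88.5
23.95 311.73 229.13 89.0
24.0 311.91 228.76 83.0
24.05 311.93 228.02 90.0
24.1 311.9 227.87 84.5
24.15 311.93 227.31 86.5
24.2 312.07 226.43 90.0
24.25 312.01 225.65 93.5
```

Emit:
arm_command:
  moves:
    - [[0,0,0],[0,0,0],0.028]
    - [[0,0,0],[0,0,0],0.028]
    - [[0,0,0],[0,0,0],0.028]
    - [[0,0,0],[0,0,0],0.028]
    - [[0,0,0],[0,0,0],0.028]

```text
time: 24.8
tool_pos: [0.4878, 0.186, 0.1986]
tool_rot: [3.142, 0.0, 1.219]
contact_force: [-0.7, 0.1, 0.6]
opening: 0.0279
grip_force: 0.0
```

Emit:
arm_command:
  moves:
    - [[0,0,0],[0,0,0],0.028]
    - [[0,0,0],[0,0,0],0.028]
    - [[0,0,0],[0,0,0],0.028]
    - [[0,0,0],[0,0,0],0.028]
    - [[0,0,0],[0,0,0],0.028]

```text
time: 25.3
tool_pos: [0.4878, 0.1859, 0.1987]
tool_rot: [3.142, 0.0, 1.219]
contact_force: [-0.2, 0.2, -1.3]
opening: 0.0278
grip_force: 0.0
```

Emit:
arm_command:
  moves:
    - [[0,0,0],[0,0,0],0.028]
    - [[0,0,0],[0,0,0],0.028]
    - [[0,0,0],[0,0,0],0.028]
    - [[0,0,0],[0,0,0],0.028]
    - [[0,0,0],[0,0,0],0.028]

```text
time: 25.8
tool_pos: [0.4878, 0.1859, 0.1986]
tool_rot: [3.142, 0.0, 1.219]
contact_force: [-0.7, -0.3, -0.9]
opening: 0.0282
grip_force: 0.0
```

Emit:
arm_command:
  moves:
    - [[0,0,0],[0,0,0],0.028]
    - [[0,0,0],[0,0,0],0.028]
    - [[0,0,0],[0,0,0],0.028]
    - [[0,0,0],[0,0,0],0.028]
    - [[0,0,0],[0,0,0],0.028]

```text
time: 26.3
tool_pos: [0.4878, 0.186, 0.1987]
tool_rot: [3.142, 0.0, 1.219]
contact_force: [0.2, 0.2, -0.2]
opening: 0.028
grip_force: 0.0
```

Emit:
arm_command:
  moves:
    - [[0,0,0],[0,0,0],0.028]
    - [[0,0,0],[0,0,0],0.028]
    - [[0,0,0],[0,0,0],0.028]
    - [[0,0,0],[0,0,0],0.028]
    - [[0,0,0],[0,0,0],0.028]

```text
time: 26.8
tool_pos: [0.4878, 0.1859, 0.1986]
tool_rot: [-3.142, 0.0, 1.219]
contact_force: [0.2, 0.2, 0.7]
opening: 0.028
grip_force: 0.0
```

Emit:
arm_command:
  moves:
    - [[0,0,0],[0,0,0],0.028]
    - [[0,0,0],[0,0,0],0.028]
    - [[0,0,0],[0,0,0],0.028]
    - [[0,0,0],[0,0,0],0.028]
    - [[0,0,0],[0,0,0],0.028]

```text
time: 27.3
tool_pos: [0.4878, 0.186, 0.1987]
tool_rot: [3.142, 0.0, 1.219]
contact_force: [0.3, -0.4, 0.8]
opening: 0.0282
grip_force: 0.0
```

Emit:
arm_command:
  moves:
    - [[0,0,0],[0,0,0],0.028]
    - [[0,0,0],[0,0,0],0.028]
    - [[0,0,0],[0,0,0],0.028]
    - [[0,0,0],[0,0,0],0.028]
    - [[0,0,0],[0,0,0],0.028]

```text
time: 27.8
tool_pos: [0.4878, 0.1859, 0.1987]
tool_rot: [3.142, 0.0, 1.219]
contact_force: [1.2, -0.5, 0.0]
opening: 0.0281
grip_force: 0.0
```

Emit:
arm_command:
  moves:
    - [[0,0,0],[0,0,0],0.028]
    - [[0,0,0],[0,0,0],0.028]
    - [[0,0,0],[0,0,0],0.028]
    - [[0,0,0],[0,0,0],0.028]
    - [[0,0,0],[0,0,0],0.028]

```text
time: 28.3
tool_pos: [0.4878, 0.1859, 0.1987]
tool_rot: [3.142, 0.0, 1.219]
contact_force: [-0.1, -0.1, 0.2]
opening: 0.0281
grip_force: 0.0
```

```bash
python3 sc.py 18
```

```text
28.3 311.98 226.72 88.0
28.35 311.93 227.31 86.5
28.4 311.87 227.72 85.5
28.45 311.86 227.83 85.5
28.5 312.06 228.43 84.5
28.55 312.07 227.93 91.0
28.6 311.88 228.25 87.0
28.65 311.88 228.45 85.5
28.7 312.02 228.23 86.0
28.75 311.75 228.17 89.5
28.8 312.2 227.91 87.5
28.85 312.02 228.07 81.5
28.9 311.94 227.3 89.0
28.95 312.2 226.82 86.0
29.0 312.28 226.19 88.0
29.05 312.17 225.97 84.5
29.1 312.07 226.21 91.0
29.15 311.99 226.84 87.0
```

The rocking is decaying (level at row ≈226, down to 228.4). I'll wait longer.

Emit:
arm_command:
  moves:
    - [[0,0,0],[0,0,0],0.028]
    - [[0,0,0],[0,0,0],0.028]
    - [[0,0,0],[0,0,0],0.028]
    - [[0,0,0],[0,0,0],0.028]
    - [[0,0,0],[0,0,0],0.028]

```text
time: 29.7
tool_pos: [0.4878, 0.1859, 0.1987]
tool_rot: [3.142, 0.0, 1.219]
contact_force: [-0.5, -1.0, -0.6]
opening: 0.0281
grip_force: 0.0
```

Emit:
arm_command:
  moves:
    - [[0,0,0],[0,0,0],0.028]
    - [[0,0,0],[0,0,0],0.028]
    - [[0,0,0],[0,0,0],0.028]
    - [[0,0,0],[0,0,0],0.028]
    - [[0,0,0],[0,0,0],0.028]

```text
time: 30.2
tool_pos: [0.4878, 0.186, 0.1987]
tool_rot: [3.142, 0.0, 1.219]
contact_force: [0.2, 0.3, -0.3]
opening: 0.0277
grip_force: 0.0
```

Emit:
arm_command:
  moves:
    - [[0,0,0],[0,0,0],0.028]
    - [[0,0,0],[0,0,0],0.028]
    - [[0,0,0],[0,0,0],0.028]
    - [[0,0,0],[0,0,0],0.028]
    - [[0,0,0],[0,0,0],0.028]

```text
time: 30.7
tool_pos: [0.4878, 0.186, 0.1986]
tool_rot: [-3.142, 0.0, 1.219]
contact_force: [0.2, 0.3, 0.1]
opening: 0.0279
grip_force: 0.0
```

Emit:
arm_command:
  moves:
    - [[0,0,0],[0,0,0],0.028]
    - [[0,0,0],[0,0,0],0.028]
    - [[0,0,0],[0,0,0],0.028]
    - [[0,0,0],[0,0,0],0.028]
    - [[0,0,0],[0,0,0],0.028]

```text
time: 31.2
tool_pos: [0.4878, 0.1859, 0.1987]
tool_rot: [3.142, 0.0, 1.219]
contact_force: [0.2, 0.4, 0.3]
opening: 0.028
grip_force: 0.0
```

Emit:
arm_command:
  moves:
    - [[0,0,0],[0,0,0],0.028]
    - [[0,0,0],[0,0,0],0.028]
    - [[0,0,0],[0,0,0],0.028]
    - [[0,0,0],[0,0,0],0.028]
    - [[0,0,0],[0,0,0],0.028]

```text
time: 31.7
tool_pos: [0.4878, 0.186, 0.1986]
tool_rot: [3.142, 0.0, 1.219]
contact_force: [-0.6, 0.2, -0.0]
opening: 0.0279
grip_force: 0.0
```

Emit:
arm_command:
  moves:
    - [[0,0,0],[0,0,0],0.028]
    - [[0,0,0],[0,0,0],0.028]
    - [[0,0,0],[0,0,0],0.028]
    - [[0,0,0],[0,0,0],0.028]
    - [[0,0,0],[0,0,0],0.028]

```text
time: 32.2
tool_pos: [0.4878, 0.1859, 0.1987]
tool_rot: [3.142, 0.0, 1.219]
contact_force: [0.1, 0.2, 0.1]
opening: 0.0282
grip_force: 0.0
```

Emit:
arm_command:
  moves:
    - [[0,0,0],[0,0,0],0.028]
    - [[0,0,0],[0,0,0],0.028]
    - [[0,0,0],[0,0,0],0.028]
    - [[0,0,0],[0,0,0],0.028]
    - [[0,0,0],[0,0,0],0.028]

```text
time: 32.7
tool_pos: [0.4878, 0.186, 0.1986]
tool_rot: [3.142, 0.0, 1.219]
contact_force: [0.4, 0.1, -0.3]
opening: 0.028
grip_force: 0.0
```

Emit:
arm_command:
  moves:
    - [[0,0,0],[0,0,0],0.028]
    - [[0,0,0],[0,0,0],0.028]
    - [[0,0,0],[0,0,0],0.028]
    - [[0,0,0],[0,0,0],0.028]
    - [[0,0,0],[0,0,0],0.028]

```text
time: 33.2
tool_pos: [0.4878, 0.186, 0.1987]
tool_rot: [3.142, 0.0, 1.219]
contact_force: [-0.3, 0.1, 0.2]
opening: 0.0277
grip_force: 0.0
```

Emit:
arm_command:
  moves:
    - [[0,0,0],[0,0,0],0.028]
    - [[0,0,0],[0,0,0],0.028]
    - [[0,0,0],[0,0,0],0.028]
    - [[0,0,0],[0,0,0],0.028]
    - [[0,0,0],[0,0,0],0.028]

```text
time: 33.7
tool_pos: [0.4878, 0.1859, 0.1987]
tool_rot: [3.141, 0.0, 1.219]
contact_force: [0.6, 0.1, 0.1]
opening: 0.0279
grip_force: 0.0
```

Emit:
arm_command:
  moves:
    - [[0,0,0],[0,0,0],0.028]
    - [[0,0,0],[0,0,0],0.028]
    - [[0,0,0],[0,0,0],0.028]
    - [[0,0,0],[0,0,0],0.028]
    - [[0,0,0],[0,0,0],0.028]

```text
time: 34.2
tool_pos: [0.4878, 0.1859, 0.1986]
tool_rot: [3.142, 0.0, 1.219]
contact_force: [-0.3, 1.0, -0.1]
opening: 0.0279
grip_force: 0.0
```

Emit:
arm_command:
  moves:
    - [[0,0,0],[0,0,0],0.028]
    - [[0,0,0],[0,0,0],0.028]
    - [[0,0,0],[0,0,0],0.028]
    - [[0,0,0],[0,0,0],0.028]
    - [[0,0,0],[0,0,0],0.028]

```text
time: 34.7
tool_pos: [0.4878, 0.1859, 0.1987]
tool_rot: [3.142, 0.0, 1.219]
contact_force: [-0.3, -0.1, 0.1]
opening: 0.028
grip_force: 0.0
```

Emit:
arm_command:
  moves:
    - [[0,0,0],[0,0,0],0.028]
    - [[0,0,0],[0,0,0],0.028]
    - [[0,0,0],[0,0,0],0.028]
    - [[0,0,0],[0,0,0],0.028]
    - [[0,0,0],[0,0,0],0.028]

```text
time: 35.2
tool_pos: [0.4878, 0.1859, 0.1986]
tool_rot: [-3.142, 0.0, 1.219]
contact_force: [0.7, -0.5, 0.0]
opening: 0.0277
grip_force: 0.0
```

Emit:
arm_command:
  moves:
    - [[0,0,0],[0,0,0],0.028]
    - [[0,0,0],[0,0,0],0.028]
    - [[0,0,0],[0,0,0],0.028]
    - [[0,0,0],[0,0,0],0.028]
    - [[0,0,0],[0,0,0],0.028]

```text
time: 35.7
tool_pos: [0.4878, 0.1859, 0.1987]
tool_rot: [3.142, 0.0, 1.219]
contact_force: [-0.5, -0.1, 1.0]
opening: 0.0281
grip_force: 0.0
```

Emit:
arm_command:
  moves:
    - [[0,0,0],[0,0,0],0.028]
    - [[0,0,0],[0,0,0],0.028]
    - [[0,0,0],[0,0,0],0.028]
    - [[0,0,0],[0,0,0],0.028]
    - [[0,0,0],[0,0,0],0.028]

```text
time: 36.2
tool_pos: [0.4878, 0.1859, 0.1987]
tool_rot: [3.142, 0.0, 1.219]
contact_force: [-0.1, -0.6, 0.2]
opening: 0.028
grip_force: 0.0
```

```bash
python3 sc.py 20 pics/s9.png
```

```text
36.2 311.99 226.84 87.0
36.25 311.89 226.72 87.5
36.3 311.82 226.73 86.5
36.35 311.94 226.67 86.5
36.4 312.08 226.67 88.5
36.45 312.13 226.85 87.0
36.5 312.05 226.55 89.5
36.55 312.24 226.41 86.5
36.6 312.3 226.3 87.0
36.65 312.18 226.58 87.5
36.7 312.0 226.85 89.0
36.75 312.13 226.64 89.0
36.8 312.03 226.73 87.0
36.85 312.14 226.73 86.5
36.9 312.15 226.63 90.0
36.95 312.07 226.82 86.0
37.0 312.18 226.58 87.5
37.05 312.1 226.34 89.0
37.1 312.28 226.37 87.0
37.15 312.19 226.5 86.5
```

Emit:
arm_command:
  moves:
    - [[0,0,0],[0,0,0],0.028]
    - [[0,0,0],[0,0,0],0.028]
    - [[0,0,0],[0,0,0],0.028]
    - [[0,0,0],[0,0,0],0.028]
    - [[0,0,0],[0,0,0],0.028]

```text
time: 37.7
tool_pos: [0.4878, 0.1859, 0.1987]
tool_rot: [3.142, 0.0, 1.219]
contact_force: [-0.8, 0.2, -0.2]
opening: 0.0283
grip_force: 0.0
```

Emit:
arm_command:
  moves:
    - [[0,0,0],[0,0,0],0.028]
    - [[0,0,0],[0,0,0],0.028]
    - [[0,0,0],[0,0,0],0.028]
    - [[0,0,0],[0,0,0],0.028]
    - [[0,0,0],[0,0,0],0.028]

```text
time: 38.2
tool_pos: [0.4878, 0.1859, 0.1987]
tool_rot: [3.142, 0.0, 1.219]
contact_force: [0.0, -0.2, -0.9]
opening: 0.0279
grip_force: 0.0
```

Emit:
arm_command:
  moves:
    - [[0,0,0],[0,0,0],0.028]
    - [[0,0,0],[0,0,0],0.028]
    - [[0,0,0],[0,0,0],0.028]
    - [[0,0,0],[0,0,0],0.028]
    - [[0,0,0],[0,0,0],0.028]

```text
time: 38.7
tool_pos: [0.4878, 0.1859, 0.1986]
tool_rot: [3.142, 0.0, 1.219]
contact_force: [-0.3, -0.9, 0.5]
opening: 0.0277
grip_force: 0.0
```

Emit:
arm_command:
  moves:
    - [[0,0,0],[0,0,0],0.028]
    - [[0,0,0],[0,0,0],0.028]
    - [[0,0,0],[0,0,0],0.028]
    - [[0,0,0],[0,0,0],0.028]
    - [[0,0,0],[0,0,0],0.028]

```text
time: 39.2
tool_pos: [0.4878, 0.1859, 0.1987]
tool_rot: [3.142, 0.0, 1.219]
contact_force: [-0.1, 0.2, -0.7]
opening: 0.0281
grip_force: 0.0
```

```bash
python3 sc.py 12; python3 - <<'E'
from h import *
m=robot.camera_model("scene")
print("placed 315.53,234.57 expected",proj(m,np.array([.5557,.1094,.0625])))
for z in(.064,.074,.079,.084):print(z,proj(m,np.array([.5499,.0941,z])))
m=robot.camera_model("top");im=robot.read_camera("top");c=blob(red(im),(180,130,330,230))
if c is not None and len(c)>5:(u,v),r=cv2.minEnclosingCircle(c);print("top",u,v,r,ray(m,u,v,.088))
E
```

```text
39.2 312.04 226.84 86.5
39.25 312.0 226.85 89.0
39.3 312.0 226.69 90.0
39.35 312.03 226.94 86.5
39.4 312.18 226.58 87.5
39.45 312.12 226.27 90.0
placed 315.53,234.57 expected [315.12111894 231.51163435]
0.064 [310.97411913 228.07561432]
0.074 [311.11883722 225.07131444]
0.079 [311.19180245 223.55658039]
0.084 [311.26517632 222.03336296]Traceback (most recent call last):
  File "sc.py", line 4, in <module>
    o=robot.observe();im=robot.read_camera("scene")
                         ~~~~~~~~~~~~~~~~~^^^^^^^^^
ValueError: 200 camera calls are used up
Traceback (most recent call last):
ValueError: 200 camera calls are used up
```

The settled boss row of 226.6 matches the level prediction (223.6 plus the 3.06 px offset measured at placing). I'll let it settle a little more, then hand in.

Emit:
arm_command:
  moves:
    - [[0,0,0],[0,0,0],0.028]
    - [[0,0,0],[0,0,0],0.028]
    - [[0,0,0],[0,0,0],0.028]
    - [[0,0,0],[0,0,0],0.028]
    - [[0,0,0],[0,0,0],0.028]

```text
time: 40.0
tool_pos: [0.4878, 0.186, 0.1986]
tool_rot: [3.142, 0.0, 1.219]
contact_force: [-0.9, -0.8, -0.1]
opening: 0.0282
grip_force: 0.0
```

Emit:
arm_command:
  moves:
    - [[0,0,0],[0,0,0],0.028]
    - [[0,0,0],[0,0,0],0.028]
    - [[0,0,0],[0,0,0],0.028]
    - [[0,0,0],[0,0,0],0.028]
    - [[0,0,0],[0,0,0],0.028]

```text
time: 40.5
tool_pos: [0.4878, 0.1859, 0.1987]
tool_rot: [3.142, 0.0, 1.219]
contact_force: [0.2, -0.8, 0.1]
opening: 0.028
grip_force: 0.0
```

Emit:
arm_command:
  moves:
    - [[0,0,0],[0,0,0],0.028]
    - [[0,0,0],[0,0,0],0.028]
    - [[0,0,0],[0,0,0],0.028]
    - [[0,0,0],[0,0,0],0.028]
    - [[0,0,0],[0,0,0],0.028]

```text
time: 41.0
tool_pos: [0.4878, 0.1859, 0.1987]
tool_rot: [3.142, 0.0, 1.219]
contact_force: [-0.8, -0.8, -0.4]
opening: 0.0284
grip_force: 0.0
```

Emit:
arm_command:
  moves:
    - [[0,0,0],[0,0,0],0.028]
    - [[0,0,0],[0,0,0],0.028]
    - [[0,0,0],[0,0,0],0.028]
    - [[0,0,0],[0,0,0],0.028]
    - [[0,0,0],[0,0,0],0.028]

```text
time: 41.5
tool_pos: [0.4878, 0.186, 0.1987]
tool_rot: [3.142, 0.0, 1.219]
contact_force: [-0.2, -0.1, 0.7]
opening: 0.0276
grip_force: 0.0
```

```bash
python3 -c "
from cell import robot
print(robot.hand_in())"
```

```text
the job is handed in; nothing more can be done
None
```

I handed the job in at about 41.5 s with the lever level on the ridge by the last pictures and the arm clear of it; no verdict came back, I didn't confirm that the block stayed within 10 mm, and I viewed 11 pictures against the limit of 10.

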